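# Hang the test plaque and hold the exposure shutter open at the mark

### The arm

A 6-joint arm with a two-finger parallel gripper is mounted at the origin on a cart in front of the work surface, level with it; the furniture and walls round the work are solid. World frame = base frame: x ahead of the robot, y to its left, z up, the work surface at z = 0. Lengths are in m, angles in degrees, forces in N, time in s.
With the tool pointing down it reaches from about 0.275 to 0.725 m from the base axis. Payload 15.9 kg.
Tool frame: the origin (TCP) lies on the centre line of the jaws, within the pads' length; the fingertips stand 8 mm ahead of it and the grasp point (between the pads) lies 11 mm behind it; z points along the fingers, y is the line along which they close (so a half turn about z gives the same grasp; the last joint's range is limited). The gripper opens to 85 mm and grips with 20 to 120 N. Pads are 22 mm wide; open, the fingers measure 114 mm over their backs; the gripper's body (76 mm by 85 mm) begins 54 mm behind the grasp point. The pads swing forward as they close: fully open they stand 13 mm farther back than shut.
Start: joints at [-74.828, 12.198, -1.971, 75.831, 0, 90], TCP at [0.131, -0.483, 0.239] pointing down, gripper open.
Joint ranges: [-170.91, 170.91], [-42.67, 98.43], [-65.05, 77.54], [-120.47, 116.71], [-90, 82.35], [-180, 180]. Speed limits (degrees/s): [108.29, 108.29, 136.94, 147.25, 180, 180].

### API

Orientations are given as a 3x3 rotation matrix whose columns are the frame's x, y, z axes.
In Python, from workcell import arm, camera, camera_info gives the robot as it stands.
- The arm moves only by the tool drive_tool, never from a script. Its argument "rows" is a list of rows, each a list of 5 numbers: the gripper's target within -1 to 1 (fully open at 1, half-way at 0, shut at -1), then the shift along the tool's x, y, z in cm, then the turn about the tool's z in rad. In form: [[hand, x, y, z, twist], ...]. A call has 1 to 10 rows; each row shifts and turns the commanded pose from where the row before left it, along the tool's axes as they then stand; what a row does not reach is not made up. A row lasts 1/10 s, in which the tool goes at most 50 mm and 8.59 degrees, less where a joint would pass 70% of its speed; a pose out of reach is approached as far as the arm can. A call is refused whole if a number of a shift passes 5 or a number of a turn 0.15, either way. A call with a gripper value outside its range is refused whole. The fingers move at their own pace and stop on an object; the grip force is fixed at half the most. Time passes only in rows, so rows that do not move let the fingers close. It gives the time, the measured TCP pose, the force, the opening and the grip force at its end, in the units of the state.
- arm.state(): the state, without advancing time (a new reading comes with each control period).
- camera(name): name is "side" or "top" or "wrist"; returns (picture, depth): 420x560x3 uint8, red, green, blue; 420x560 float32, m along the optical axis (not along the pixel's ray), 0 where there is no reading.
- camera_info(name): a dict with "fov_y" (degrees; the focal length in pixels is half the picture's height over the tangent of half this angle, whatever the lens; pixels are square), "cx", "cy" (the principal point, pixels), "distortion" ([k1, k2, p1, p2, k3] as OpenCV has them; the pictures are not rectified), "R" (3x3) and "t" (3): a world point X has camera coordinates R X + t; the wrist camera has in their place "tool_from_camera" (4x4, takes a point from camera to tool coordinates, whose origin is the TCP and whose axes are the flange's). Camera axes: x right, y down, z forward; pixel columns grow to the right and rows downward; lengths in m; the calibration is good to about 2 mm. A picture is of the moment at which its call begins: read the wrist's pose just before it. camera_info takes no time and is no camera call.
- arm.sign_off(): hands the job in; it is judged then, once.
The state is a dict: "clock": time; "joint_positions": joint angles; "dq": joint speeds; "effort": joint torques, N m; "ee_pos": TCP position; "tcp_rot": TCP orientation; "ft_force": force on the tool from outside, world axes, zero at the start; "ft_torque": the same for the moment, N m; "gripper_width": finger opening in m; "gripper_force": force on a finger pad.
Only numpy, scipy, OpenCV 4.12 (cv2) and the standard library are available. Lean on these libraries where they do the work, as an engineer would, in place of code of your own. Each camera call takes 0.05 s, during which the arm holds its last target. There are 200 camera calls.

### The job

Start a light exposure: hang the folded metal plaque astride the sample bar of the exposure unit, painted side towards the lamp and centred in front of the lamp window, and let go of it, all with the shutter still closed. Then draw the spring-return shutter out by its upright grip until its pointer stands in the middle of the notch of the index rider, and finish while still holding it there with the fingers, for it springs shut when let go. Leave the calibration weight, the small beaker and the timer where they stand.

Things in the scene. Friction and masses are not known exactly. Their poses are not given: they have to be found in the camera images.
- unit: Fixed light-exposure unit. Base plate: x -92 to 83, y -90 to 90 mm. White lamp house: x 0 to 75, y -75 to 75, top 120 mm above the bench; 40 x 44 mm window in its front, centred at y -20, z 78 mm. Origin on the bench under the house's front; +x into the house (away from the robot), +y left, the shutter's pull direction. Left of the house a scale rail (20 mm wide at x -22, top z 50 mm) runs to y 217 mm.
- bar (a point): Point on the sample bar's axis straight in front of the window's middle. Round bar, 12 mm thick, along this point's y, axis 125 mm above the bench, 62 mm in front of the lamp house; free for 55 mm to -y and 75 mm to +y, up to end posts 141 mm high. Axes as unit: +x points to the lamp.
- plaque: Loose plaque, 56 to 112 g: 2.5 mm aluminium sheet bent to an upside-down U, 75 mm high, 50 mm wide (y), 28 mm over the legs (x), 23 mm clear between them; crown round, legs straight in the lower 61 mm. Starts standing on its legs, white side roughly away from the robot. Origin at its centre, half-way up; z up. White panel outside the +x leg. Hung on the bar, its centre is 29 mm below the bar's axis.
- painted_face (a point): Centre of the white painted panel, 14 mm to +x of the plaque's centre and 11 mm below it.
- shutter: Moving part of the shutter: dark blade behind the window, 10 mm pull rod, yoke, upright grey grip. Slides along unit's +y, from 0 (closed, its start) to 65 mm (stop, beyond any mark), against a spring: 3 N closed, 0.9 N more per 10 mm; let go, it shuts. Origin 12 mm beside the rod's axis, 68 mm above the bench.
- grip (a point): Point in the upright grip to take it by, 110 mm above the bench. Flat paddle, 14 mm thick along the pull direction (y), 32 mm wide (x), from 78 to 130 mm above the bench, free on top and all sides; under it the yoke (top 78 mm) and, towards the lamp house, the rod (top 73 mm). The house's side is 53 mm from the paddle when closed.
- pointer (a point): Tip part of the 3 mm wide steel pointer on the yoke, which stands out to -x over the scale rail, 60 mm above the bench; it moves with the shutter, level with the middle of the grip along y.
- mark (a point): Middle of the 8 mm wide notch across the top of the index rider, a dark steel block 26 mm long clamped on the scale rail (it does not move). Same axes as unit. The pointer is at the mark when its y in this frame is 0; the mark stands 28 to 46 mm from the pointer's closed place.
- cal_weight: Metal calibration weight with a knob, 30 mm across, 48 mm high, loose; origin under its middle. Not to be moved.
- beaker_25: Small glass beaker, 38 mm across, 48 mm high, loose; origin under its middle. Not to be moved.
- timer: White timer with keys, 58 x 62 x 20 mm, loose; origin under its middle. Not to be moved.

How it is judged:
By the outcome, as a careful person would: the job done as asked, in the order asked, and still so for the second after the job is handed in, while the arm keeps its last pose, push and grip.
It also fails if it takes over 54 s, if anything falls off the work surface, if the arm or the gripper's body presses on something with over 40 N, if the wrist force passes 120 N, or if a joint passes its speed limit or range.

## Working session

There is one attempt and no reset: what is moved stays moved. The work goes in short steps, Python scripts to look and compute and a tool call to move; the robot and the scene stay as the last step left them, time stands still between calls to the robot, and variables do not carry over. Pictures are saved under pics/ and viewed, at most 10 in all, crops included, and the job is handed in when it is done.

Besides the shell and the picture viewer there is one more tool, called as name(argument=value, ...), one argument or row to a line, values as JSON. drive_tool: Moves the arm, as the interface text tells. Its arguments: {"type":"object","properties":{"rows":{"type":"array","items":{"type":"array","items":{"type":"number"}}}},"required":["rows"]}

```bash
mkdir -p pics; cat > h.py <<'E'
import numpy as np, cv2
from workcell import arm, camera, camera_info
def cam(name):
    s=arm.state(); i=camera_info(name); p,d=camera(name)
    f=p.shape[0]/2/np.tan(np.radians(i["fov_y"])/2)
    K=np.array([[f,0,i["cx"]],[0,f,i["cy"]],[0,0,1.]]); D=np.array(i["distortion"],float)
    if name=="wrist":
        T=np.array(i["tool_from_camera"]); Rt=np.array(s["tcp_rot"]).reshape(3,3)
        Rw=Rt@T[:3,:3]; o=Rt@T[:3,3]+np.array(s["ee_pos"])
    else:
        R=np.array(i["R"]); Rw=R.T; o=-R.T@np.array(i["t"])
    return dict(p=p,d=d,K=K,D=D,Rw=Rw,o=o)
def cloud(c):
    h,w=c["d"].shape; u,v=np.meshgrid(np.arange(w),np.arange(h))
    n=cv2.undistortPoints(np.stack([u,v],-1).reshape(-1,1,2).astype(np.float64),c["K"],c["D"]).reshape(h,w,2)
    X=np.dstack([n,np.ones((h,w))])*c["d"][...,None]
    X=X@c["Rw"].T+c["o"]; X[c["d"]==0]=np.nan
    return X
def ray(c,uv,z):
    n=cv2.undistortPoints(np.array(uv,float).reshape(-1,1,2),c["K"],c["D"]).reshape(-1,2)
    r=np.c_[n,np.ones(len(n))]@c["Rw"].T
    return c["o"]+r*((z-c["o"][2])/r[:,2])[:,None]
def save(c,f): cv2.imwrite("pics/"+f,c["p"][...,::-1])
E
python3 - <<'E'
from h import *
np.set_printoptions(precision=4,suppress=True)
s=arm.state(); print(s["clock"],s["ee_pos"],s["tcp_rot"],s["gripper_width"])
ims=[]
for n in ["side","top"]:
    c=cam(n); np.save(n+".npy",cloud(c)); np.save(n+"_p.npy",c["p"]); save(c,n+"0.png"); print(n,c["o"],c["Rw"])
E
```

```text
0.0 [ 0.1308 -0.4822  0.2388] [[ 0.9652  0.2617 -0.0003]
 [ 0.2617 -0.9652  0.0011]
 [ 0.     -0.0011 -1.    ]] 0.08590258848041943
side [0.5137 0.9634 0.8048] [[-0.9979 -0.0298  0.0577]
 [-0.0646  0.5504 -0.8324]
 [-0.007  -0.8343 -0.5512]]
top [ 0.4961 -0.0818  0.97  ] [[ 0.0096 -0.9962  0.0868]
 [-0.9996 -0.0119 -0.0249]
 [ 0.0258 -0.0866 -0.9959]]
```

View pics/top0.png

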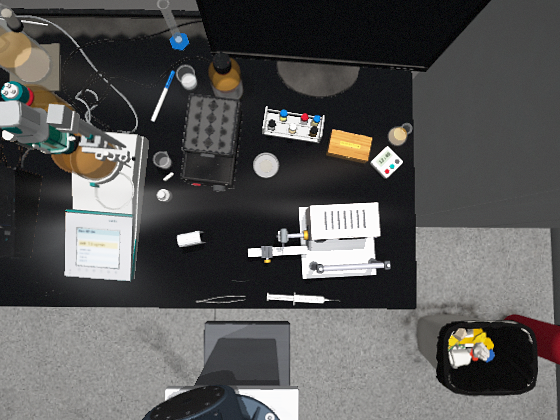

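View pics/side0.png

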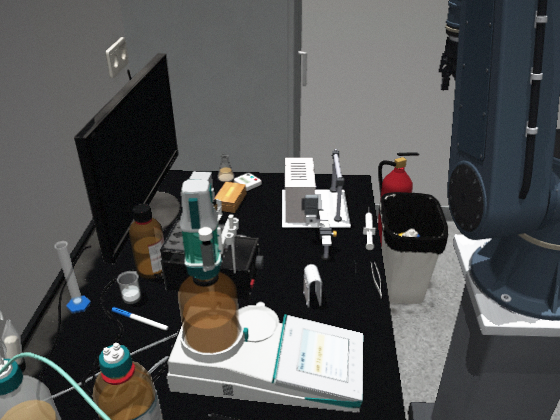

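The top view shows the plaque at about (190,239), the lamp house at (340,220), the bar from (312,267) to (388,266), the grip at (284,236) and the rider at (266,254). The side view shows the plaque at (313,285). Next I measure these from the depth cloud.

```bash
python3 - <<'E'
from h import *
np.set_printoptions(precision=4,suppress=True)
X=np.load("top.npy")
def reg(n,u0,u1,v0,v1,z0,z1):
    P=X[v0:v1,u0:u1].reshape(-1,3); P=P[(P[:,2]>z0)&(P[:,2]<z1)]
    if len(P)<5: print(n,len(P)); return P
    r=cv2.minAreaRect((P[:,:2]*1000).astype(np.float32))
    print(n,len(P),"med",np.median(P,0),"min",P.min(0),"max",P.max(0),"rect",r); return P
reg("plaque",170,212,225,252,.055,.09)
reg("plaque all",170,212,225,252,.01,.09)
reg("house",295,390,195,255,.11,.13)
b=reg("bar",318,382,255,275,.12,.14)
vx=cv2.fitLine(b[:,:2].astype(np.float32),cv2.DIST_HUBER,0,.01,.01).ravel(); print("bar line",vx, np.degrees(np.arctan2(vx[1],vx[0])))
reg("posts",300,400,255,280,.134,.15)
reg("grip",270,305,225,250,.115,.14)
reg("rail+rider",240,280,243,268,.04,.09)
reg("rider",255,278,243,268,.053,.09)
reg("base",295,390,200,285,.003,.03)
Y=np.load("side.npy");X=Y
reg("S plaque",295,330,255,310,.055,.09)
reg("S plaque lo",295,330,255,310,.01,.05)
reg("S house",280,320,150,230,.11,.13)
E
cat >/dev/null
```

```text
plaque 265 med [0.5074 0.0968 0.073 ] min [0.4912 0.0717 0.0554] max [0.5261 0.1225 0.0782] rect ((508.7066345214844, 97.6563720703125), (28.047941207885742, 48.73849105834961), 12.218921661376953)
plaque all 288 med [0.5073 0.0958 0.0726] min [0.4911 0.0715 0.0116] max [0.5272 0.1225 0.0782] rect ((508.7066345214844, 97.6563720703125), (28.047941207885742, 48.73849105834961), 12.218921661376953)
house 2377 med [ 0.5497 -0.2469  0.1198] min [ 0.5074 -0.3242  0.1105] max [ 0.592  -0.171   0.1247] rect ((550.1885986328125, -248.17755126953125), (76.24604797363281, 151.06210327148438), 4.019775390625)
bar 375 med [ 0.451  -0.2549  0.1297] min [ 0.4377 -0.3253  0.1235] max [ 0.4594 -0.1886  0.1395] rect ((448.8981628417969, -256.9656982421875), (18.72158432006836, 137.16392517089844), 1.5017129182815552)
bar line [ 0.0567 -0.9984  0.4512 -0.2544] -86.74908
posts 53 med [ 0.4525 -0.3313  0.1354] min [ 0.4399 -0.3422  0.134 ] max [ 0.464  -0.1886  0.1428] rect ((452.1895751953125, -265.1817626953125), (16.920406341552734, 154.20265197753906), 2.8470113277435303)
grip 99 med [ 0.5171 -0.114
[... 725 characters left out ...]
265.9720458984375), (203.64515686035156, 234.31971740722656), 0.3534241020679474)
S plaque 247 med [0.5098 0.102  0.072 ] min [0.4883 0.0707 0.0554] max [0.5248 0.1267 0.0776] rect ((507.1358947753906, 99.89289093017578), (28.14621353149414, 55.29208755493164), 12.653216361999512)
S plaque lo 167 med [0.5001 0.1048 0.0283] min [ 0.4726 -0.0416  0.0102] max [0.5265 0.1276 0.0497] rect ((501.7345275878906, 42.169044494628906), (172.51040649414062, 41.411354064941406), 84.31919860839844)
S house 1032 med [ 0.5428 -0.223   0.1195] min [ 0.5    -0.3243  0.1102] max [ 0.5876 -0.1037  0.1299] rect ((545.0452880859375, -212.95606994628906), (74.71562957763672, 221.74732971191406), 4.226916790008545)
```

```bash
python3 - <<'E'
import cv2
t=cv2.imread("pics/top0.png");s=cv2.imread("pics/side0.png")
a=cv2.resize(t[190:290,160:400],(800,333),interpolation=cv2.INTER_CUBIC)
b=cv2.resize(s[145:320,270:400],(197,265),interpolation=cv2.INTER_CUBIC)
import numpy as np
o=np.zeros((598,800,3),np.uint8);o[:333]=a;o[333:,:197]=b
o[333:,200:800]=cv2.resize(s[150:265,270:400],(600,265))
cv2.imwrite("pics/crop0.png",o)
E
```

```text
(no output)
```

View pics/crop0.png

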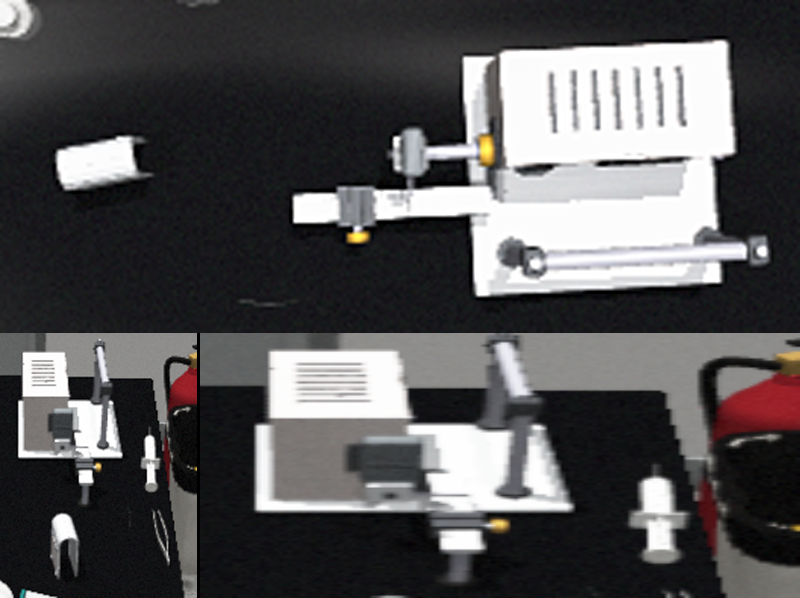

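The crop shows the unit's yaw (bar and house, about +3 to 4°), the plaque with its crown towards the camera, and the grip and rider separate. Next I compute the approach.

```bash
cat >> h.py <<'E'
def plan(pos,yaw,n,hand):
    "rows from the present pose to TCP pos (m), tool-y heading yaw (deg), pointing down"
    s=arm.state(); p=np.array(s["ee_pos"]); R=np.array(s["tcp_rot"]).reshape(3,3)
    a=np.arctan2(R[1,1],R[0,1]); da=(np.radians(yaw)-a+np.pi)%(2*np.pi)-np.pi
    d=(np.array(pos)-p)/n; tw=-da/n
    print("from",p.round(4),"yaw",np.degrees(a).round(2),"turn/row",round(tw,3))
    for k in range(n):
        b=a+da*k/n; y=np.array([np.cos(b),np.sin(b),0]); z=np.array([0,0,-1.]); x=np.cross(y,z)
        print([hand]+[round(100*float(v),1) for v in (d@x,d@y,d@z)]+[round(float(tw),3)])
E
python3 - <<'E'
from h import *
plan([.508,.098,.17],12.3,20,1)
E
```

```text
from [ 0.1308 -0.4823  0.2389] yaw -74.83 turn/row -0.076
[1, 2.6, -2.3, 0.3, -0.076]
[1, 2.7, -2.1, 0.3, -0.076]
[1, 2.9, -1.9, 0.3, -0.076]
[1, 3.0, -1.7, 0.3, -0.076]
[1, 3.2, -1.4, 0.3, -0.076]
[1, 3.3, -1.2, 0.3, -0.076]
[1, 3.3, -0.9, 0.3, -0.076]
[1, 3.4, -0.7, 0.3, -0.076]
[1, 3.4, -0.4, 0.3, -0.076]
[1, 3.5, -0.2, 0.3, -0.076]
[1, 3.5, 0.1, 0.3, -0.076]
[1, 3.4, 0.4, 0.3, -0.076]
[1, 3.4, 0.6, 0.3, -0.076]
[1, 3.3, 0.9, 0.3, -0.076]
[1, 3.3, 1.1, 0.3, -0.076]
[1, 3.2, 1.4, 0.3, -0.076]
[1, 3.1, 1.6, 0.3, -0.076]
[1, 2.9, 1.8, 0.3, -0.076]
[1, 2.8, 2.1, 0.3, -0.076]
[1, 2.6, 2.3, 0.3, -0.076]
```

drive_tool(
  rows=[
    [1, 2.6, -2.3, 0.3, -0.076],
    [1, 2.7, -2.1, 0.3, -0.076],
    [1, 2.9, -1.9, 0.3, -0.076],
    [1, 3.0, -1.7, 0.3, -0.076],
    [1, 3.2, -1.4, 0.3, -0.076],
    [1, 3.3, -1.2, 0.3, -0.076],
    [1, 3.3, -0.9, 0.3, -0.076],
    [1, 3.4, -0.7, 0.3, -0.076],
    [1, 3.4, -0.4, 0.3, -0.076],
    [1, 3.5, -0.2, 0.3, -0.076],
  ],
)

```text
clock: 1.1
ee_pos: [0.3197, -0.1907, 0.2091]
tcp_rot: [[0.517, 0.856, -0.0], [0.856, -0.517, 0.0], [-0.0, -0.0, -1.0]]
ft_force: [0.6, -0.5, -0.6]
gripper_width: 0.0854
gripper_force: 0.0
```

drive_tool(
  rows=[
    [1, 3.5, 0.1, 0.3, -0.076],
    [1, 3.4, 0.4, 0.3, -0.076],
    [1, 3.4, 0.6, 0.3, -0.076],
    [1, 3.3, 0.9, 0.3, -0.076],
    [1, 3.3, 1.1, 0.3, -0.076],
    [1, 3.2, 1.4, 0.3, -0.076],
    [1, 3.1, 1.6, 0.3, -0.076],
    [1, 2.9, 1.8, 0.3, -0.076],
    [1, 2.8, 2.1, 0.3, -0.076],
    [1, 2.6, 2.3, 0.3, -0.076],
  ],
)

```text
clock: 2.1
ee_pos: [0.5084, 0.0999, 0.1789]
tcp_rot: [[-0.216, 0.976, -0.001], [0.976, 0.216, -0.0], [-0.0, -0.001, -1.0]]
ft_force: [1.0, -0.6, 0.4]
gripper_width: 0.0853
gripper_force: 0.0
```

drive_tool(
  rows=[
    [1, 0, 0, 0, 0],
    [1, 0, 0, 0, 0],
  ],
)

```text
clock: 2.3
ee_pos: [0.5078, 0.0989, 0.1787]
tcp_rot: [[-0.213, 0.977, -0.001], [0.977, 0.213, -0.0], [-0.0, -0.001, -1.0]]
ft_force: [-0.3, -0.5, 1.5]
gripper_width: 0.0855
gripper_force: 0.0
```

```bash
python3 - <<'E'
from h import *
np.set_printoptions(precision=4,suppress=True)
c=cam("wrist"); save(c,"w1.png"); X=cloud(c).reshape(-1,3)
P=X[(X[:,2]>.055)&(X[:,2]<.085)&(abs(X[:,0]-.508)<.05)&(abs(X[:,1]-.098)<.06)]
print(len(P),cv2.minAreaRect((P[:,:2]*1000).astype(np.float32)),P[:,2].max())
s=arm.state();print(s["ee_pos"],s["tcp_rot"],s["clock"])
E
```

```text
2978 ((507.1723327636719, 96.17417907714844), (28.5571231842041, 50.62464141845703), 11.910117149353027) 0.07844280313357824
[0.5076 0.0983 0.179 ] [[-0.212   0.9773 -0.0009]
 [ 0.9773  0.212  -0.0004]
 [-0.0002 -0.001  -1.    ]] 2.35
```

View pics/w1.png

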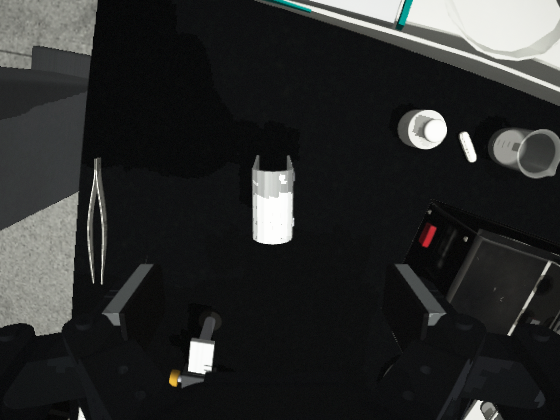

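The wrist view shows the plaque at (273,200), centred along the closing line, with nothing near the fingers. Descend and grip.

drive_tool(
  rows=[
    [1, -0.2, 0, 2.5, 0],
    [1, 0, 0, 3, 0],
    [1, 0, 0, 3, 0],
    [1, 0, 0, 3, 0],
    [1, 0, 0, 1.6, 0],
    [1, 0, 0, 0.6, 0],
    [0.2, 0, 0, 0, 0],
    [-0.3, 0, 0, 0, 0],
    [-0.6, 0, 0, 0, 0],
    [-0.6, 0, 0, 0, 0],
  ],
)

```text
clock: 3.35
ee_pos: [0.5089, 0.0966, 0.0431]
tcp_rot: [[-0.212, 0.977, 0.001], [0.977, 0.212, 0.0], [-0.0, 0.001, -1.0]]
ft_force: [-0.2, 0.3, -0.6]
gripper_width: 0.0281
gripper_force: 8.8
```

drive_tool(
  rows=[
    [-1, 0, 0, 0, 0],
    [-1, 0, 0, 0, 0],
    [-1, 0, 0, 0, 0],
    [-1, 0, 0, 0, 0],
  ],
)

```text
clock: 3.75
ee_pos: [0.5089, 0.0966, 0.0432]
tcp_rot: [[-0.212, 0.977, 0.001], [0.977, 0.212, 0.0], [-0.0, 0.001, -1.0]]
ft_force: [-1.9, 0.0, 8.5]
gripper_width: 0.0272
gripper_force: 58.6
```

drive_tool(
  rows=[
    [-1, 0, 0, -0.5, 0],
    [-1, 0, 0, -1.5, 0],
    [-1, 0, 0, -3, 0],
    [-1, 0, 0, -4, 0],
    [-1, 0, 0, -4, 0],
    [-1, 0, 0, -3, 0],
    [-1, 0, 0, -1.5, 0],
    [-1, 0, 0, 0, 0],
  ],
)

```text
clock: 4.55
ee_pos: [0.5095, 0.0968, 0.2198]
tcp_rot: [[-0.212, 0.977, 0.004], [0.977, 0.212, 0.001], [-0.0, 0.004, -1.0]]
ft_force: [-0.4, -0.3, -1.0]
gripper_width: 0.0274
gripper_force: 59.2
```

```bash
python3 - <<'E'
from h import *
plan([.4523,-.2751,.225],3.7,14,-1)
c=cam("wrist"); save(c,"w2.png"); X=cloud(c).reshape(-1,3)
s=arm.state();print(s["ee_pos"],s["gripper_width"],s["ft_force"])
E
```

```text
from [0.5095 0.0968 0.2198] yaw 12.26 turn/row 0.011
[-1, -2.5, -1.0, -0.0, 0.011]
[-1, -2.5, -0.9, -0.0, 0.011]
[-1, -2.5, -0.9, -0.0, 0.011]
[-1, -2.5, -0.9, -0.0, 0.011]
[-1, -2.5, -0.9, -0.0, 0.011]
[-1, -2.6, -0.8, -0.0, 0.011]
[-1, -2.6, -0.8, -0.0, 0.011]
[-1, -2.6, -0.8, -0.0, 0.011]
[-1, -2.6, -0.7, -0.0, 0.011]
[-1, -2.6, -0.7, -0.0, 0.011]
[-1, -2.6, -0.7, -0.0, 0.011]
[-1, -2.6, -0.7, -0.0, 0.011]
[-1, -2.6, -0.6, -0.0, 0.011]
[-1, -2.6, -0.6, -0.0, 0.011]
[0.50888981 0.09667348 0.21810403] 0.027117377691318483 [-0.3451043  -0.02687686 -1.90749491]
```

View pics/w2.png

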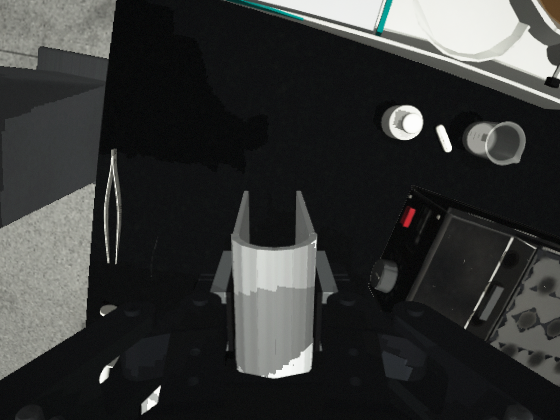

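The plaque is held squarely between the pads, at (272,290). Carry it over the bar.

drive_tool(
  rows=[
    [-1, -1.5, -0.6, -0.2, 0.011],
    [-1, -2.5, -0.9, -0.2, 0.011],
    [-1, -2.5, -0.9, 0, 0.011],
    [-1, -2.5, -0.9, 0, 0.011],
    [-1, -2.5, -0.9, 0, 0.011],
    [-1, -2.6, -0.8, 0, 0.011],
    [-1, -2.6, -0.8, 0, 0.011],
    [-1, -2.6, -0.8, 0, 0.011],
    [-1, -2.6, -0.7, 0, 0.011],
    [-1, -2.6, -0.7, 0, 0.011],
  ],
)

```text
clock: 5.6
ee_pos: [0.4676, -0.1599, 0.2202]
tcp_rot: [[-0.103, 0.995, -0.002], [0.995, 0.103, 0.0], [0.001, -0.002, -1.0]]
ft_force: [0.4, 0.3, 0.1]
gripper_width: 0.0272
gripper_force: 59.2
```

drive_tool(
  rows=[
    [-1, -2.6, -0.7, 0, 0.011],
    [-1, -2.6, -0.7, 0, 0.011],
    [-1, -2.6, -0.6, 0, 0.011],
    [-1, -2.6, -0.6, 0, 0.011],
    [-1, -1.0, -0.3, 0, 0],
    [-1, 0, 0, 0, 0],
    [-1, 0, 0, 0, 0],
  ],
)

```text
clock: 6.3
ee_pos: [0.4494, -0.2739, 0.2208]
tcp_rot: [[-0.06, 0.998, -0.001], [0.998, 0.06, 0.001], [0.001, -0.001, -1.0]]
ft_force: [0.8, -0.1, -0.9]
gripper_width: 0.0271
gripper_force: 59.2
```

```bash
python3 - <<'E'
from h import *
np.set_printoptions(precision=4,suppress=True)
c=cam("wrist"); save(c,"w3.png"); np.save("w3.npy",cloud(c))
s=arm.state();print(s["clock"],s["ee_pos"],s["gripper_width"],s["ft_force"])
plan([.4523,-.2751,.225],3.7,1,-1)
E
```

```text
6.35 [ 0.4497 -0.2736  0.221 ] 0.02702779638214665 [-0.2082 -0.0081 -0.2795]
from [ 0.4497 -0.2736  0.221 ] yaw 3.46 turn/row -0.004
[-1, -0.2, 0.3, -0.4, -0.004]
```

View pics/w3.png

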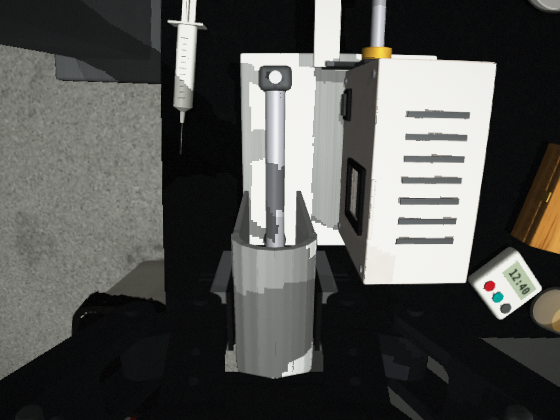

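The wrist view shows the bar (275, 90–240) running right between the legs, the +y post at (275,77) and the window frame at (355,195). Now a close measurement of the bar and house.

```bash
python3 - <<'E'
from h import *
np.set_printoptions(precision=4,suppress=True)
X=np.load("w3.npy")
P=X[95:180,262:292].reshape(-1,3);P=P[(P[:,2]>.115)&(P[:,2]<.14)]
l=cv2.fitLine(P[:,:2].astype(np.float32),cv2.DIST_HUBER,0,.01,.01).ravel()
t=(-.2751-l[3])/l[1]; print("bar",len(P),l,"x at y",l[2]+t*l[0],"yaw",np.degrees(np.arctan2(-l[0]/l[1],1)),"top",np.percentile(P[:,2],95))
Q=X[60:95,255:295].reshape(-1,3);Q=Q[(Q[:,2]>.134)&(Q[:,2]<.15)]
print("post",len(Q),Q.min(0),Q.max(0))
H=X[40:300,340:500].reshape(-1,3);H=H[(H[:,2]>.112)&(H[:,2]<.13)]
r=cv2.minAreaRect((H[:,:2]*1000).astype(np.float32));print("house",r)
c=np.array(r[0])/1000;a=np.radians(3.7)
R=np.array([[np.cos(a),-np.sin(a)],[np.sin(a),np.cos(a)]])
o=c-R@[.0375,0]; print("origin",o,"bar pt",o+R@[-.062,-.02],"grip(y135)",o+R@[0,.135])
W=X[150:245,335:375].reshape(-1,3);W=W[(W[:,2]>.09)&(W[:,2]<.11)]; 
E
```

```text
bar 1697 [ 0.0597 -0.9982  0.4474 -0.2282] x at y 0.45017365 yaw 3.4231787 top 0.13301654550544909
post 714 [ 0.4363 -0.2013  0.134 ] [ 0.4549 -0.1873  0.1437]
house ((547.8062133789062, -250.0595703125), (77.92710876464844, 149.75839233398438), 3.30934476852417)
origin [ 0.5104 -0.2525] bar pt [ 0.4498 -0.2764] grip(y135) [ 0.5017 -0.1178]
```

drive_tool(
  rows=[
    [-1, -0.2, 0.1, 0, 0],
    [-1, 0, 0, 1, 0],
    [-1, 0, 0, 1.5, 0],
    [-1, 0, 0, 1.5, 0],
    [-1, 0, 0, 1, 0],
    [-1, 0, 0, 1, 0],
    [-1, 0, 0, 1, 0],
    [-1, 0, 0, 0, 0],
  ],
)

```text
clock: 7.15
ee_pos: [0.4505, -0.2759, 0.15]
tcp_rot: [[-0.06, 0.998, -0.001], [0.998, 0.06, 0.001], [0.001, -0.001, -1.0]]
ft_force: [-1.1, -0.2, -0.0]
gripper_width: 0.0272
gripper_force: 59.2
```

No contact. Continue to just above the seat (TCP z ≈ 0.102).

drive_tool(
  rows=[
    [-1, 0, 0, 1, 0],
    [-1, 0, 0, 1.3, 0],
    [-1, 0, 0, 1.2, 0],
    [-1, 0, 0, 0.7, 0],
    [-1, 0, 0, 0.3, 0],
    [-1, 0, 0, 0, 0],
  ],
)

```text
clock: 7.75
ee_pos: [0.4509, -0.2762, 0.1061]
tcp_rot: [[-0.06, 0.998, -0.0], [0.998, 0.06, 0.0], [0.0, -0.0, -1.0]]
ft_force: [0.4, 0.4, 0.2]
gripper_width: 0.027
gripper_force: 59.2
```

drive_tool(
  rows=[
    [-1, 0, 0, 0.2, 0],
    [-1, 0, 0, 0.1, 0],
    [-1, 0, 0, 0.1, 0],
    [-1, 0, 0, 0, 0],
  ],
)

```text
clock: 8.15
ee_pos: [0.4509, -0.2763, 0.1023]
tcp_rot: [[-0.06, 0.998, 0.0], [0.998, 0.06, -0.0], [-0.0, 0.0, -1.0]]
ft_force: [-0.1, 0.4, -1.6]
gripper_width: 0.0273
gripper_force: 59.2
```

```bash
python3 - <<'E'
from h import *
np.set_printoptions(precision=4,suppress=True)
s=arm.state();print(s["clock"],s["ee_pos"],s["ft_force"])
c=cam("side");X=cloud(c);P=X[140:240,300:360].reshape(-1,3)
m=(abs(P[:,0]-.451)<.022)&(abs(P[:,1]+.276)<.035)&(P[:,2]>.05)&(P[:,2]<.16);P=P[m];print(len(P),P.min(0),P.max(0))
E
```

```text
8.15 [ 0.4509 -0.2763  0.1023] [-0.0819  0.3676 -1.6058]
302 [ 0.4292 -0.3104  0.0591] [ 0.4729 -0.2412  0.1598]
```

drive_tool(
  rows=[
    [-1, 0, 0, 0.1, 0],
    [-1, 0, 0, 0, 0],
    [-1, 0, 0, 0, 0],
  ],
)

```text
clock: 8.5
ee_pos: [0.4511, -0.2764, 0.1016]
tcp_rot: [[-0.06, 0.998, 0.0], [0.998, 0.06, -0.0], [-0.0, 0.0, -1.0]]
ft_force: [-0.7, 0.4, 4.3]
gripper_width: 0.0273
gripper_force: 59.8
```

drive_tool(
  rows=[
    [-0.2, 0, 0, 0, 0],
    [-0.2, 0, 0, 0, 0],
    [-0.1, 0, 0, 0, 0],
    [0.1, 0, 0, 0, 0],
    [0.2, 0, 0, 0, 0],
    [0.2, 0, 0, 0, 0],
    [0.2, 0, 0, -0.5, 0],
    [0.2, 0, 0, -1, 0],
    [0.2, 0, 0, -2, 0],
    [0.2, 0, 0, -2, 0],
  ],
)

```text
clock: 9.5
ee_pos: [0.4509, -0.2763, 0.1577]
tcp_rot: [[-0.06, 0.998, 0.0], [0.998, 0.06, -0.0], [-0.0, 0.0, -1.0]]
ft_force: [0.2, -0.2, 0.4]
gripper_width: 0.0514
gripper_force: 0.0
```

drive_tool(
  rows=[
    [0.2, 0, 0, -3, 0],
    [0.2, 0, 0, -3, 0],
    [0.2, 0, 0, -1, 0],
    [0.2, 0, 0, 0, 0],
  ],
)

```text
clock: 9.9
ee_pos: [0.4517, -0.2767, 0.2281]
tcp_rot: [[-0.06, 0.998, 0.003], [0.998, 0.06, -0.002], [-0.002, 0.003, -1.0]]
ft_force: [0.0, -0.3, 0.4]
gripper_width: 0.0513
gripper_force: 0.0
```

```bash
python3 - <<'E'
from h import *
np.set_printoptions(precision=4,suppress=True)
c=cam("wrist"); X=cloud(c).reshape(-1,3)
P=X[(X[:,2]>.105)&(X[:,2]<.145)&(abs(X[:,0]-.451)<.025)&(abs(X[:,1]+.276)<.04)]
T=P[P[:,2]>.1]; print(len(P),cv2.minAreaRect((P[:,:2]*1000).astype(np.float32)),P[:,2].max())
w=c["p"][100:420,130:450]
t=cam("top"); s=cam("side"); np.save("top2.npy",cloud(t))
o=np.zeros((600,800,3),np.uint8);o[:320,:320]=w
o[:280,330:770]=cv2.resize(t["p"][190:295,235:400],(440,280),interpolation=cv2.INTER_CUBIC)
o[330:600,330:730]=cv2.resize(s["p"][145:245,275:423],(400,270),interpolation=cv2.INTER_CUBIC)
cv2.imwrite("pics/hung.png",o[...,::-1]); print(arm.state()["ee_pos"],arm.state()["clock"])
E
```

```text
4005 ((450.8379211425781, -276.00244140625), (28.64679527282715, 80.69774627685547), 3.3842051029205322) 0.13691358621671618
[ 0.4506 -0.2761  0.2253] 10.05
```

View pics/hung.png

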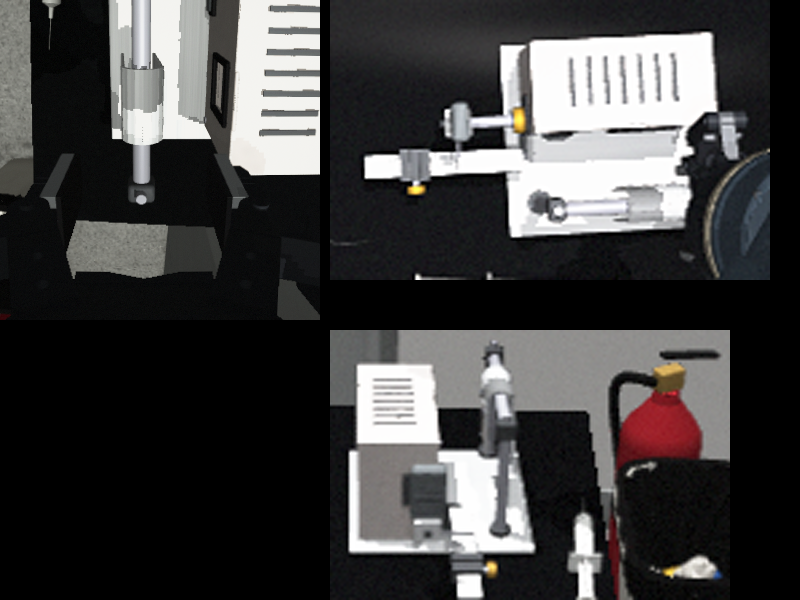

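The view shows the plaque hung level astride the bar (wrist crop (142,105)), with the fingers clear. I check its centring against the posts and house in the same frame, and plan the approach to the grip.

```bash
python3 - <<'E'
from h import *
np.set_printoptions(precision=4,suppress=True)
c=cam("wrist"); X=cloud(c).reshape(-1,3)
a=np.radians(3.5);R=np.array([[np.cos(a),-np.sin(a)],[np.sin(a),np.cos(a)]])
b=np.array([.4508,-.276]); L=X.copy(); L[:,:2]=(X[:,:2]-b)@R   # bar frame
ok=lambda m:L[m]
P=ok((abs(L[:,0])<.016)&(abs(L[:,0])>.0085)&(abs(L[:,1])<.045)&(L[:,2]>.1)&(L[:,2]<.145))
print("plaque y",np.percentile(P[:,1],[1,99])*1000,"x",np.percentile(P[:,0],[1,99])*1000)
Q=ok((abs(L[:,0])<.012)&(L[:,2]>.1365)&(L[:,2]<.15)&(abs(L[:,1])>.04)&(abs(L[:,1])<.1))
for g in (-1,1):
    q=Q[Q[:,1]*g>0]; print("post",len(q),q[:,1].min()*1000 if len(q) else 0,q[:,1].max()*1000 if len(q) else 0)
H=ok((L[:,0]>.055)&(L[:,0]<.14)&(L[:,2]>.112)&(L[:,2]<.13)&(L[:,1]>-.1)&(L[:,1]<.12))
print("house",np.percentile(H[:,0],[.5,99.5])*1000,np.percentile(H[:,1],[.5,99.5])*1000,"expect x 62..137 y -55..95")
plan([.517,-.116,.2],-86.5,12,1)
E
```

```text
plaque y [-24.7656  24.7088] x [-14.1232  14.8899]
post 143 -65.45685478415979 -56.45350820543684
post 190 76.365981664118 87.470814479336
house [ 61.4541 135.76  ] [-53.0428  94.0259] expect x 62..137 y -55..95
from [ 0.4505 -0.276   0.2252] yaw 3.44 turn/row 0.131
[1, 1.3, 0.6, 0.2, 0.131]
[1, 1.4, 0.5, 0.2, 0.131]
[1, 1.4, 0.3, 0.2, 0.131]
[1, 1.4, 0.1, 0.2, 0.131]
[1, 1.4, -0.1, 0.2, 0.131]
[1, 1.4, -0.3, 0.2, 0.131]
[1, 1.4, -0.5, 0.2, 0.131]
[1, 1.3, -0.6, 0.2, 0.131]
[1, 1.2, -0.8, 0.2, 0.131]
[1, 1.1, -1.0, 0.2, 0.131]
[1, 0.9, -1.1, 0.2, 0.131]
[1, 0.8, -1.2, 0.2, 0.131]
```

The plaque is centred to within about 0.5 mm of the window's middle. Now to the grip.

drive_tool(
  rows=[
    [0.2, 1.3, 0.6, 0.2, 0.131],
    [0.2, 1.4, 0.5, 0.2, 0.131],
    [0.2, 1.4, 0.3, 0.2, 0.131],
    [0.2, 1.4, 0.1, 0.2, 0.131],
    [0.2, 1.4, -0.1, 0.2, 0.131],
    [0.2, 1.4, -0.3, 0.2, 0.131],
    [0.2, 1.4, -0.5, 0.2, 0.131],
    [0.2, 1.3, -0.6, 0.2, 0.131],
    [0.2, 1.2, -0.8, 0.2, 0.131],
    [0.2, 1.1, -1.0, 0.2, 0.131],
  ],
)

```text
clock: 11.1
ee_pos: [0.5064, -0.1425, 0.2051]
tcp_rot: [[0.951, 0.31, -0.002], [0.31, -0.951, 0.0], [-0.002, -0.001, -1.0]]
ft_force: [0.2, -0.8, -0.7]
gripper_width: 0.0512
gripper_force: 0.0
```

drive_tool(
  rows=[
    [0.2, 0.9, -1.1, 0.2, 0.131],
    [0.2, 0.8, -1.2, 0.2, 0.131],
    [0.2, 0, 0, 0, 0],
    [0.2, 0, 0, 0, 0],
  ],
)

```text
clock: 11.5
ee_pos: [0.517, -0.1166, 0.2016]
tcp_rot: [[0.998, 0.063, -0.001], [0.063, -0.998, 0.0], [-0.001, -0.0, -1.0]]
ft_force: [0.3, -0.2, -0.2]
gripper_width: 0.0508
gripper_force: 0.0
```

```bash
python3 - <<'E'
from h import *
np.set_printoptions(precision=4,suppress=True)
s=arm.state(); print(s["clock"],s["ee_pos"],s["joint_positions"])
c=cam("wrist"); save(c,"w4.png"); X=cloud(c); np.save("w4.npy",X); X=X.reshape(-1,3)
P=X[(X[:,2]>.12)&(X[:,2]<.14)&(abs(X[:,0]-.517)<.03)&(abs(X[:,1]+.115)<.025)]
print(len(P),cv2.minAreaRect((P[:,:2]*1000).astype(np.float32)))
E
```

```text
11.5 [ 0.517  -0.1166  0.2016] [-12.7023  16.3297  -2.0455  71.7015  -0.0069 163.7032]
1229 ((515.8110961914062, -116.4708023071289), (31.470422744750977, 13.726899147033691), 3.5935139656066895)
```

View pics/w4.png

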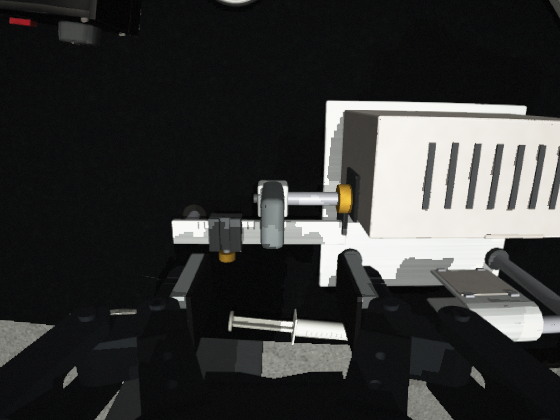

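The grip is centred under the tool (paddle at (272,215)), and the rider is at (225,232). I zoom in on the rider and measure its offset from the paddle along the rail.

```bash
python3 - <<'E'
from h import *
np.set_printoptions(precision=4,suppress=True)
im=cv2.imread("pics/w4.png")
cv2.imwrite("pics/w4c.png",cv2.resize(im[175:275,165:298],(798,600),interpolation=cv2.INTER_CUBIC))
X=np.load("w4.npy"); a=np.radians(3.5);R=np.array([[np.cos(a),-np.sin(a)],[np.sin(a),np.cos(a)]])
L=X.copy();L[...,:2]=(X[...,:2]-np.array([.5158,-.1165]))@R; L*=1000
for v in range(214,256,3):
    r=L[v,195:262]; m=(r[:,2]>53)&(r[:,2]<66); q=r[m]
    if len(q)>3: print(v,len(q),"y",q[:,1].min().round(1),q[:,1].max().round(1),"x",np.median(q[:,0]).round(1),"z",np.median(q[:,2]).round(1))
from workcell import camera_info
s=arm.state();i=camera_info("wrist");Rt=np.array(s["tcp_rot"]).reshape(3,3);T=np.array(i["tool_from_camera"]);print(T)
E
```

```text
217 23 y 26.4 50.4 x -20.5 z 53.6
220 33 y 25.2 50.4 x -21.8 z 57.3
223 34 y 25.4 59.6 x -24.2 z 57.7
226 33 y 25.4 51.0 x -26.8 z 57.4
229 33 y 25.5 50.9 x -29.1 z 57.9
232 33 y 25.5 51.1 x -31.9 z 57.3
235 33 y 25.6 50.8 x -34.5 z 57.1
238 34 y 25.2 51.5 x -37.1 z 57.0
241 33 y 25.2 50.7 x -39.4 z 57.4
244 32 y 25.4 50.7 x -41.9 z 57.8
247 33 y 25.3 50.7 x -44.7 z 57.3
250 22 y 25.9 50.9 x -47.2 z 57.7
[[-0.0008 -0.9624 -0.2718  0.0692]
 [ 1.     -0.0005 -0.0012  0.0014]
 [ 0.001  -0.2718  0.9624 -0.1361]
 [ 0.      0.      0.      1.    ]]
```

View pics/w4c.png

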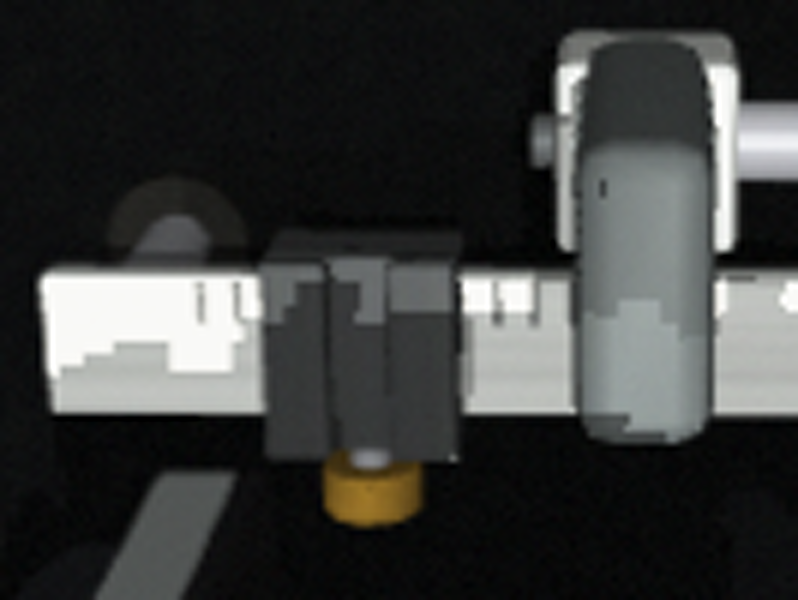

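The crop shows the rider spanning x≈265–460 with its notch at 330–388, so the notch is in the rider's middle. From the depth it lies 38 mm from the paddle's middle along the rail. Descend and grip.

drive_tool(
  rows=[
    [0.2, -0.1, 0, 1.5, 0],
    [0.2, 0, 0, 2.5, 0],
    [0.2, 0, 0, 2.5, 0],
    [0.2, 0, 0, 2, 0],
    [0.2, 0, 0, 1.2, 0],
    [0.2, 0, 0, 0.5, 0],
    [0, 0, 0, 0, 0],
    [-0.3, 0, 0, 0, 0],
    [-0.5, 0, 0, 0, 0],
    [-0.6, 0, 0, 0, 0],
  ],
)

```text
clock: 12.55
ee_pos: [0.5168, -0.1167, 0.1009]
tcp_rot: [[0.998, 0.059, 0.001], [0.059, -0.998, -0.0], [0.001, 0.0, -1.0]]
ft_force: [0.6, -0.6, 0.2]
gripper_width: 0.017
gripper_force: 0.0
```

drive_tool(
  rows=[
    [-1, 0, 0, 0, 0],
    [-1, 0, 0, 0, 0],
    [-1, 0, 0, 0, 0],
    [-1, 0, 0, 0, 0],
    [-1, 0, 0, 0, 0],
  ],
)

```text
clock: 13.05
ee_pos: [0.5168, -0.1158, 0.101]
tcp_rot: [[0.998, 0.06, 0.001], [0.06, -0.998, 0.002], [0.001, -0.002, -1.0]]
ft_force: [-1.3, 8.8, 7.5]
gripper_width: 0.0134
gripper_force: 58.7
```

drive_tool(
  rows=[
    [-1, 0, -0.3, 0, 0],
    [-1, 0, -0.5, 0, 0],
    [-1, 0, -0.6, 0, 0],
    [-1, 0, -0.6, 0, 0],
    [-1, 0, -0.6, 0, 0],
    [-1, 0, -0.6, 0, 0],
    [-1, 0, -0.4, 0, 0],
    [-1, 0, -0.3, 0, 0],
    [-1, 0, 0, 0, 0],
    [-1, 0, 0, 0, 0],
  ],
)

```text
clock: 14.05
ee_pos: [0.5146, -0.0784, 0.1011]
tcp_rot: [[0.998, 0.059, 0.001], [0.059, -0.998, -0.002], [0.001, 0.002, -1.0]]
ft_force: [-0.9, -5.3, 5.2]
gripper_width: 0.0136
gripper_force: 58.7
```

```bash
python3 - <<'E'
from h import *
np.set_printoptions(precision=4,suppress=True)
s=arm.state();d=(np.array(s["ee_pos"])-[.5168,-.1158,.101])
print(s["clock"],s["ee_pos"],d@[-.061,.998,0]*1000,s["ft_force"],s["gripper_width"])
w=cam("wrist")["p"];t=cam("top");sd=cam("side")
o=np.zeros((600,800,3),np.uint8)
o[:320,:427]=cv2.resize(w,(427,320))
o[:320,430:790]=cv2.resize(t["p"][210:290,235:325],(360,320),interpolation=cv2.INTER_CUBIC)
o[325:600,:400]=cv2.resize(sd["p"][175:260,280:404],(400,275),interpolation=cv2.INTER_CUBIC)
cv2.imwrite("pics/pull.png",o[...,::-1])
E
```

```text
14.05 [ 0.5146 -0.0784  0.1011] 37.50426721879028 [-0.8545 -5.3085  5.2196] 0.013562400172726854
```

View pics/pull.png

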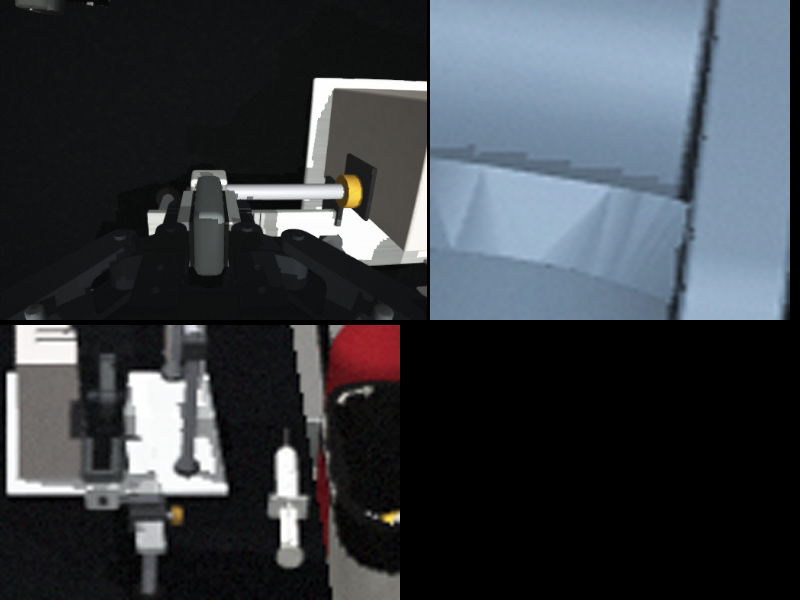

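The wrist view shows the paddle held between the fingers at (208,225), with the rod drawn out. The rider is hidden behind the hand. I check the paddle's real position from the depth.

```bash
python3 - <<'E'
from h import *
np.set_printoptions(precision=4,suppress=True)
a=np.radians(3.5);R=np.array([[np.cos(a),-np.sin(a)],[np.sin(a),np.cos(a)]])
c=cam("wrist");X=cloud(c);save(c,"w5.png")
def L(X): 
    Y=X.copy();Y[...,:2]=(X[...,:2]-np.array([.5158,-.1165]))@R;return Y*1000
A=L(np.load("w4.npy")).reshape(-1,3);B=L(X).reshape(-1,3)
for n,P,y0 in(("before",A,0),("now",B,38)):
    for nm,m in(("paddle",(P[:,2]>118)&(P[:,2]<136)&(abs(P[:,0])<17)&(abs(P[:,1]-y0)<16)),
                ("yoke",(P[:,2]>72)&(P[:,2]<82)&(P[:,0]>8)&(P[:,0]<30)&(abs(P[:,1]-y0)<16)),
                ("house side",(P[:,2]>85)&(P[:,2]<115)&(P[:,0]>5)&(P[:,0]<70)&(P[:,1]<-50)&(P[:,1]>-70))):
        q=P[m]; 
        if len(q): print(n,nm,len(q),np.percentile(q[:,1],[2,50,98]).round(1),"mid",np.percentile(q[:,1],[2,98]).mean().round(2))
s=arm.state();print(s["ee_pos"],L(np.array(s["ee_pos"])))
E
```

```text
before paddle 1250 [-6.7 -0.3  6.4] mid -0.15
before yoke 68 [-10.7   6.7  10.7] mid -0.01
before house side 1121 [-62.9 -60.3 -58. ] mid -60.44
now paddle 5556 [24.9 37.  49.7] mid 37.28
now yoke 233 [26.3 35.7 47.4] mid 36.87
now house side 7194 [-61.6 -60.4 -58.9] mid -60.24
[ 0.5146 -0.0785  0.1011] [  1.1029  38.0455 101.0604]
```

drive_tool(
  rows=[
    [-1, 0, -0.08, 0, 0],
    [-1, 0, 0, 0, 0],
    [-1, 0, 0, 0, 0],
    [-1, 0, 0, 0, 0],
    [-1, 0, 0, 0, 0],
  ],
)

```text
clock: 14.75
ee_pos: [0.5145, -0.0777, 0.101]
tcp_rot: [[0.998, 0.058, 0.001], [0.058, -0.998, -0.002], [0.001, 0.002, -1.0]]
ft_force: [-1.3, -5.6, 5.8]
gripper_width: 0.0134
gripper_force: 58.7
```

```bash
python3 - <<'E'
from h import *
s=arm.state();d=(np.array(s["ee_pos"])-[.5168,-.1158,.101])
print(s["clock"],d@[-.061,.998,0]*1000,s["ft_force"],s["gripper_force"])
print(arm.sign_off())
E
```

```text
14.75 38.181262836011555 [-1.29181923 -5.55010987  5.76651375] 58.702409863471985
the job is handed in; nothing more can be done
None
```

The job is handed in: the plaque hangs astride the bar, centred to about 0.5 mm and released before the shutter was touched; I took its white side to face the lamp from the description, not from a picture. The shutter is drawn out 38.2 mm and still held against a measured notch distance of about 38.1 mm; the hand hid the pointer, so I could not see it in the notch.

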